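Sort the luthier's leftovers into trays

ROBOT

A 6-joint arm with a two-finger parallel gripper is mounted at the origin on a cart in front of the work surface, level with it; the furniture and walls round the work are solid. World frame = base frame: x ahead of the robot, y to its left, z up, the work surface at z = 0. Lengths are in m, angles in rad, forces in N, time in s.
With the tool pointing down it reaches from about 0.425 to 0.925 m from the base axis. Payload 12.5 kg.
Tool frame: the origin (TCP) lies at the very end of the fingers, on their centre line; the grasp point (between the pads) lies 19 mm behind it (grip_depth is the distance from the TCP to the grasp point, in m); z points along the fingers, x is the direction in which the jaws open and shut, and the axes are right-handed (so a half turn about z gives the same grasp; the last joint's range is limited). The gripper opens to 85 mm and grips with 20 to 120 N. Pads are 22 mm wide; open, the fingers measure 114 mm over their backs; the gripper's body (76 mm by 85 mm) begins 54 mm behind the grasp point. The pads swing forward as they close: fully open they stand 13 mm farther back than shut.
Start: joints at [-1.392, 0.491, 1.559, -0, 1.092, -0.106], TCP at [0.176, -0.6, 0.231] pointing down, gripper open.
Joint ranges: [-3.1, 3.1], [-0.84, 2.19], [0.05, 2.79], [-1.13, 4.28], [0.06, 2.93], [-2.69, 2.69]. Speed limits (rad/s): [2.22, 2.22, 2.79, 3.14, 3.14, 3.14].

INTERFACE

Orientations are given as a 3x3 rotation matrix whose columns are the frame's x, y, z axes.
In Python, from workcell import observe, snapshot, calibration, close_job, grip_depth gives the robot as it stands.
- The arm moves only by the shell command python3 -m crank 'ROWS' [FORCE]. ROWS is text: rows parted by semicolons, each of 5 numbers parted by spaces: the gripper command: -1 is shut, 1 is fully open, values between are in proportion, then the shift along the tool's x, y, z in mm, then the turn about the tool's z in rad. In form: gripper x y z turn; .... A call has 1 to 20 rows; each row is the pose to reach, as a shift and turn from the pose commanded when the call began, along the tool's axes at that moment; what a row does not reach only later rows make up. A row lasts 1/8 s, in which the tool goes at most 62.5 mm and 10.7 degrees, less where a joint would pass 70% of its speed; a pose out of reach is approached as far as the arm can. A call with a gripper value outside its range is refused whole. The fingers move at their own pace and stop on an object; FORCE is the grip in N (left out, the last holds). Time passes only in rows, so rows that repeat a pose let the fingers close. It gives the time, the measured TCP pose, the force and the opening at its end, in the units of the state.
- observe(): the state, without advancing time (a new reading comes with each control period).
- snapshot(name): name is "side" or "top"; returns the picture (480x640x3 uint8, red, green, blue); there is no depth.
- calibration(name): a dict with "intrinsics" (3x3 intrinsics, pixels), "R" (3x3) and "t" (3): a world point X has camera coordinates R X + t. Camera axes: x right, y down, z forward; pixel columns grow to the right and rows downward; lengths in m; the calibration is good to about 2 mm. A picture is of the moment at which its call begins. calibration takes no time and is no camera call.
- close_job(): hands the job in, once; it reports no verdict.
The state is a dict: "time_s": time; "joint_positions": joint angles; "joint_vel": joint speeds; "effort": joint torques, N m; "eef_pos": TCP position; "eef_rot": TCP orientation; "wrist_force": force on the tool from outside, world axes, zero at the start; "wrist_torque": the same for the moment, N m; "width": opening from 0.0 (shut) to 1.0 (fully open).
Only numpy, scipy, OpenCV 4.12 (cv2) and the standard library are available. Lean on these libraries where they do the work, as an engineer would, in place of code of your own. Each camera call takes 0.05 s, during which the arm holds its last target. There are 200 camera calls.

TASK

Clear up after the nut job: put the steel punch into the long narrow wooden tray, both bone nut blanks into the round steel dish and both small wooden blocks into the square wooden tray. Each piece must lie flat on the floor of its tray, not on a rim or on another piece. Leave the dye bottle and the roll of tape where they are.

Things in the scene. Friction and masses are not known exactly. Their poses are not given: they have to be found in the camera images.
- punch: Loose slim pale steel ball-end punch, 134 mm long (along its y), 12 mm wide (x) and 12 mm high (z), 28 to 56 g, lying on a thin dark mat (0.5 mm, count it as the bench top); take it across its middle. Origin: middle of its length, at its underside.
- blank_long: Loose cream-coloured bone nut blank, a square bar 58 mm long (along its y), 10 mm wide (x) and 10 mm high (z), 8 to 17 g, lying on a thin dark mat (0.5 mm, count it as the bench top). Origin: centre of its underside.
- blank_short: Loose cream-coloured bone nut blank, a square bar 50 mm long (along its y), 10 mm wide (x) and 10 mm high (z), 8 to 17 g, lying on a thin dark mat (0.5 mm, count it as the bench top). Origin: centre of its underside.
- wood_block_a: Loose flat orange-brown wooden block, 42 mm (x) by 36 mm (y) by 14 mm high (z), 14 to 28 g, lying on a thin dark mat (0.5 mm, count it as the bench top); the two blocks are alike. Origin: centre of its underside.
- wood_block_b: Loose flat orange-brown wooden block, 42 mm (x) by 36 mm (y) by 14 mm high (z), 14 to 28 g, lying on a thin dark mat (0.5 mm, count it as the bench top); the two blocks are alike. Origin: centre of its underside.
- tray_long: Fixed to the bench. Open wooden tray, long and narrow: inside 86 mm (along its x) by 168 mm (along its y), outside 98 by 180 mm; walls 6 mm thick and 18 mm high over the bench, floor 5 mm above the bench. Origin: centre of its underside, on the bench; z up.
- tray_square: Fixed to the bench. Open wooden tray, square: inside 128 by 128 mm, outside 140 by 140 mm, sides along its x and y; walls 6 mm thick and 18 mm high over the bench, floor 5 mm above the bench. Origin: centre of its underside, on the bench; z up.
- dish_round: Fixed to the bench. Round shallow open dark steel dish; flat floor of about 130 mm diameter, 4 mm above the bench, rim 154 mm outside diameter and 18 mm above the bench. Origin: centre of its underside, on the bench; z up.
- dye_bottle: Bystander: small loose brown bottle with a black dropper top, 33 mm diameter, 102 mm tall, standing behind the trays. Origin: centre of its underside.
- tape_roll: Bystander: loose roll of beige tape lying flat on the bench at the right of the trays, 100 mm diameter, 25 mm high. Origin: centre of its underside.

How it is judged:
At the end, for the whole second after the job is handed in: At rest, level within 0.12 rad, origins under 12.5 mm above the bench: the punch within 40 mm of the long tray's centre in its x and y, both blanks within 50 mm of the dish's centre, both blocks (same side up as at first) within 55 mm of the square tray's centre in its x and y (x of punch in the frame of tray_long between -0.04 and 0.04 m and y of punch in the frame of tray_long between -0.04 and 0.04 m and height (world z) of each of punch, blank_long, blank_short, wood_block_a, wood_block_b below 0.0125 m and linear speed of each of punch, blank_long, blank_short, wood_block_a, wood_block_b below 0.02 m/s and angle between punch's own y axis and vertical between 1.45 and 1.69 rad and horizontal distance between each of blank_long, blank_short and dish_round below 0.05 m and angle between blank_long's own y axis and vertical between 1.45 and 1.69 rad and angle between blank_short's own y axis and vertical between 1.45 and 1.69 rad and x of wood_block_a in the frame of tray_square between -0.055 and 0.055 m and y of wood_block_a in the frame of tray_square between -0.055 and 0.055 m and angle between each of wood_block_a, wood_block_b's own z axis and vertical below 0.12 rad and x of wood_block_b in the frame of tray_square between -0.055 and 0.055 m and y of wood_block_b in the frame of tray_square between -0.055 and 0.055 m); the robot touches nothing.
It fails at once if the dye bottle is moved more than 25 mm or tipped over (distance of dye_bottle from where it was at the start of the episode above 0.025 m or angle between dye_bottle's own z axis and vertical above 0.5 rad).
It fails at once if the roll of tape is moved more than 25 mm (distance of tape_roll from where it was at the start of the episode above 0.025 m).
It also fails if it takes over 120 s, if anything falls off the work surface, if the arm or the gripper's body presses on something with over 40 N, if the wrist force passes 120 N, or if a joint passes its speed limit or range.

## Working session

There is one attempt and no reset: what is moved stays moved. The work goes in short steps, Python scripts to look and compute and a shell command to move; the robot and the scene stay as the last step left them, time stands still between calls to the robot, and variables do not carry over. Pictures are saved under pics/ and viewed, about 12 in all and at most 16, crops included, and the job is handed in when it is done.

```bash
mkdir -p pics
python3 - <<'E'
from workcell import *
import cv2,numpy as np
for n in ("top","side"):
    cv2.imwrite(f"pics/{n}0.png",snapshot(n)[:,:,::-1]); c=calibration(n); print(n,np.round(c["intrinsics"],1).tolist(),np.round(c["R"],3).tolist(),np.round(c["t"],3))
s=observe(); print(s["eef_pos"],np.round(s["eef_rot"],3).tolist(),s["time_s"],s["width"],grip_depth)
E
```

```text
top [[459.1, 0.0, 320.7], [0.0, 459.1, 241.9], [0.0, 0.0, 1.0]] [[0.007, -1.0, 0.015], [-0.999, -0.008, -0.047], [0.047, -0.015, -0.999]] [-0.064  0.61   1.042]
side [[524.3, 0.0, 319.1], [0.0, 524.3, 237.0], [0.0, 0.0, 1.0]] [[-0.904, -0.427, -0.013], [-0.209, 0.469, -0.858], [0.373, -0.773, -0.513]] [0.542 0.169 0.915]
[ 0.17560601 -0.5996226   0.23080543] [[0.281, -0.96, -0.0], [-0.96, -0.281, 0.001], [-0.001, -0.0, -1.0]] 0.1 0.9977879379914081 0.0187
```

View pics/top0.png

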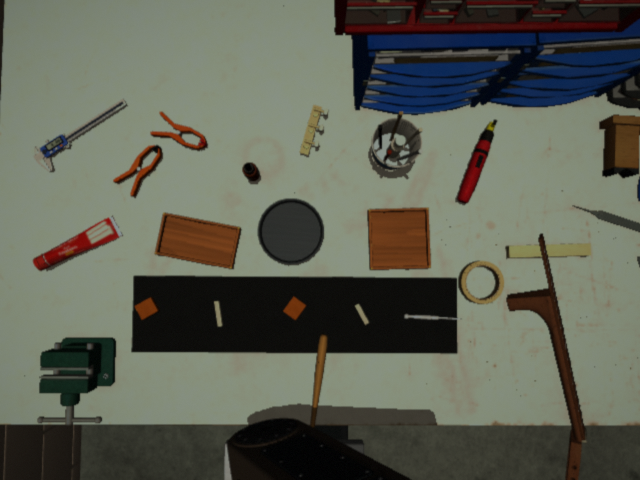

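View pics/side0.png

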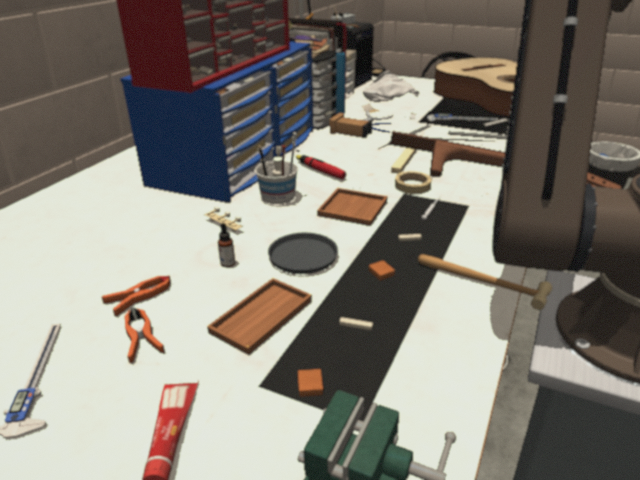

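The top view shows punch (430,317), blanks (218,314) and (362,314), blocks (147,308) and (294,307). It also shows the long tray (198,241), dish (291,231), square tray (399,239), bottle (251,173) and tape (481,282). A hammer handle ends at (322,337), close to a block.

```bash
cat > h.py <<'E'
import cv2,numpy as np
from workcell import *
def ray(n,uv,z):
    c=calibration(n);R,t,K=map(np.array,(c["R"],c["t"],c["intrinsics"]))
    uv=np.atleast_2d(uv).astype(float);o=-R.T@t
    d=np.c_[uv,np.ones(len(uv))]@np.linalg.inv(K).T@R
    return (o+d*((z-o[2])/d[:,2])[:,None])[:,:2]
def blob(n,m,roi,z):
    """centre, long-axis angle (moments), minAreaRect of the mask inside roi on plane z"""
    x0,y0,x1,y1=roi;k=np.zeros_like(m);k[y0:y1,x0:x1]=m[y0:y1,x0:x1]
    nn,l,st,_=cv2.connectedComponentsWithStats(k.astype(np.uint8));i=1+np.argmax(st[1:,4])
    ys,xs=np.where(l==i);P=ray(n,np.c_[xs,ys],z);c=P.mean(0);w,v=np.linalg.eigh(np.cov((P-c).T))
    return c,np.arctan2(v[1,1],v[0,1]),cv2.minAreaRect((P*1000).astype(np.float32)),len(P)
E
python3 - <<'E'
from h import *
im=cv2.imread("pics/top0.png").astype(int);mx=im.max(2);print(im[340,200],im[308,147],im[240,200],im[230,290])
for n,roi,z in (("A",(134,290,165,330),.014),("B",(278,290,312,325),.014),("bl1",(205,295,230,332),.01),("bl2",(350,295,375,332),.01),("punch",(398,305,456,330),.008)):
    c,a,r,k=blob("top",mx>70,roi,z);print(n,c.round(4),"long axis",a.round(3),np.round(r[0]),np.round(r[1]),round(r[2],1),k)
b,g,r=im[:,:,0],im[:,:,1],im[:,:,2]
for n,roi,m in (("TL",(145,200,250,274),r-b>35),("TS",(360,200,440,274),r-b>35),("dish",(250,190,332,270),mx<120),("tape",(455,255,510,310),r-b>35),("bottle",(240,155,265,188),mx<110)):
    c,a,rr,k=blob("top",m,roi,.018);print(n,c.round(4),np.round(rr[0]),np.round(rr[1]),round(rr[2],1),k)
# hammer handle
print("handle end",ray("top",[[322,336],[318,380],[315,420]],.02).round(3).tolist())
E
```

```text
[11 12 12] [ 11  47 106] [ 27  59 110] [45 47 45]
A [0.4563 0.3381] long axis 2.065 [456. 338.] [36. 42.] 30.3 285
B [0.4588 0.0006] long axis 2.532 [459.   1.] [35. 41.] 54.8 282
bl1 [0.4448 0.1752] long axis -2.98 [445. 175.] [58. 11.] 9.2 129
bl2 [ 0.4457 -0.1542] long axis -2.631 [ 446. -154.] [49. 11.] 29.0 108
punch [ 0.4393 -0.3042] long axis 1.524 [ 439. -312.] [118.   9.] 87.8 158
TL [0.6112 0.2222] [612. 224.] [181.  98.] 79.6 3319
TS [ 0.6197 -0.2393] [ 620. -240.] [141. 140.] 2.3 3665
dish [0.6337 0.0102] [634.  11.] [154. 151.] 0.4 3582
tape [ 0.5213 -0.4308] [ 521. -431.] [96. 97.] 0.3 592
bottle [0.769  0.1022] [768. 102.] [54. 35.] 27.1 305
handle end [[0.396, -0.064], [0.298, -0.055], [0.209, -0.049]]
```

```bash
cat >> h.py <<'E'
def go(x,y,z,yaw=None):
    """tool-axis shift in mm and turn from the present pose; yaw = wanted world angle (rad) of the jaw axis"""
    s=observe();R=np.array(s["eef_rot"]);p=np.array(s["eef_pos"])
    d=R.T@(np.array([x,y,z])-p)*1000
    now=np.arctan2(R[1,0],R[0,0]);t=0
    if yaw is not None:
        q1=np.arctan2(y,x)-.066/np.hypot(x,y)
        q6=(q1-yaw+np.pi/2)%np.pi-np.pi/2
        t=(now-(q1-q6)+np.pi)%(2*np.pi)-np.pi
    print("shift",d.round(1),"turn",round(t,3),"| tcp",p.round(4),"yaw",round(now,3),"t",round(s["time_s"],1),"w",round(s["width"],3),"F",np.round(s["wrist_force"],1))
E
python3 - <<'E'
from h import *
a=cv2.imread("pics/top0.png")[300:335,395:480];b=cv2.imread("pics/side0.png")[185:255,380:480]
a=cv2.resize(a,None,fx=6,fy=6,interpolation=2);b=cv2.resize(b,None,fx=5,fy=5,interpolation=2)
o=np.zeros((570,510,3),np.uint8);o[:210,:510]=a;o[215:565,:500]=b;cv2.imwrite("pics/punch.png",o)
go(.4393,-.316,.10,-.047)
E
```

```text
shift [-198.  -332.8  131. ] turn -1.239 | tcp [ 0.1756 -0.5996  0.2308] yaw -1.286 t 0.1 w 0.998 F [-0.3 -0.4  0.7]
```

View pics/punch.png

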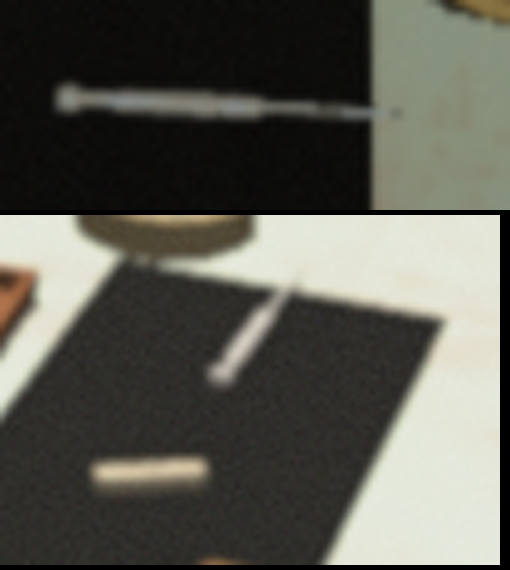

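The crop shows the punch running past the mat edge, from px (404,316.3) to (462,318.7). Its middle is at about (433,317.5), on the thick barrel.

```bash
python3 -c "
from h import *
P=ray('top',[[404.2,316.3],[433.2,317.5],[462.2,318.7]],.006);print(P.round(4).tolist(),np.linalg.norm(P[0]-P[2]))
go(*P[1],.10,-.041)"
```

```text
[[0.44, -0.2536], [0.4376, -0.3208], [0.4352, -0.3882]] 0.13470793646261542
shift [-193.8 -329.8  131. ] turn -1.245 | tcp [ 0.1756 -0.5996  0.2308] yaw -1.286 t 0.1 w 0.998 F [-0.3 -0.4  0.7]
```

```bash
python3 -m crank '0 -194 -330 60 -1.245;0 -194 -330 60 -1.245;0 -194 -330 60 -1.245;0 -194 -330 60 -1.245;0 -194 -330 60 -1.245;0 -194 -330 60 -1.245;0 -194 -330 60 -1.245;0 -194 -330 131 -1.245;0 -194 -330 131 -1.245;0 -194 -330 131 -1.245;0 -194 -330 131 -1.245' 40
python3 - <<'E'
from h import *
cv2.imwrite("pics/t1.png",cv2.resize(snapshot("top")[250:400,350:520,::-1],None,fx=4,fy=4))
go(.4376,-.3208,.004,-.041)
E
```

```text
time_s: 1.48
eef_pos: [0.4382, -0.3217, 0.102]
eef_rot: [[0.999, -0.042, 0.002], [-0.042, -0.999, -0.002], [0.002, 0.002, -1.0]]
wrist_force: [-0.1, -0.8, 0.5]
width: 0.495
shift [-0.8 -1.  97.9] turn -0.001 | tcp [ 0.4382 -0.3217  0.102 ] yaw -0.042 t 1.5 w 0.494 F [ 0.  -0.4  0.7]
```

View pics/t1.png

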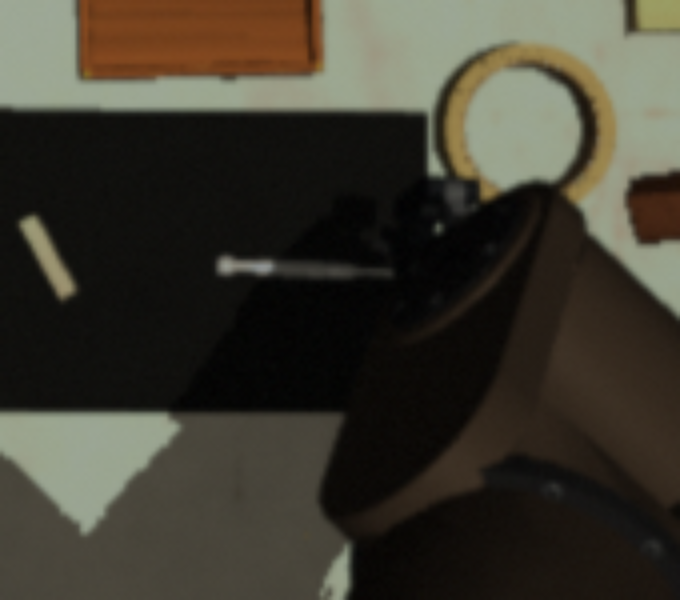

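The punch is undisturbed and the hand mostly hides its right half. I'll descend and grip.

```bash
python3 -m crank '-0.4 -1 -1 50 0;-0.4 -1 -1 85 0;-0.4 -1 -1 98 0;-0.4 -1 -1 98 0;-0.4 -1 -1 98 0;-1 -1 -1 98 0;-1 -1 -1 98 0;-1 -1 -1 98 0;-1 -1 -1 98 0;-1 -1 -1 98 0' 40; python3 -m crank '-1 0 0 -50 0;-1 0 0 -100 0;-1 0 0 -100 0'
python3 - <<'E'
from h import *
cv2.imwrite("pics/s1.png",cv2.resize(snapshot("side")[100:300,330:530,::-1],None,fx=3,fy=3))
go(.612,.224,.06,np.deg2rad(79.6-90))
E
```

```text
time_s: 2.78
eef_pos: [0.4374, -0.3203, 0.0037]
eef_rot: [[0.999, -0.041, 0.002], [-0.041, -0.999, -0.002], [0.002, 0.002, -1.0]]
wrist_force: [-0.7, -0.4, 8.6]
width: 0.124
time_s: 3.15
eef_pos: [0.4381, -0.3209, 0.1063]
eef_rot: [[0.999, -0.041, 0.005], [-0.041, -0.999, -0.005], [0.006, 0.005, -1.0]]
wrist_force: [-0.3, 0.0, -0.5]
width: 0.123
shift [ 152.  -551.2   43.2] turn 0.141 | tcp [ 0.4374 -0.3203  0.1043] yaw -0.041 t 3.2 w 0.122 F [-0.3 -0.3 -1.5]
```

View pics/s1.png

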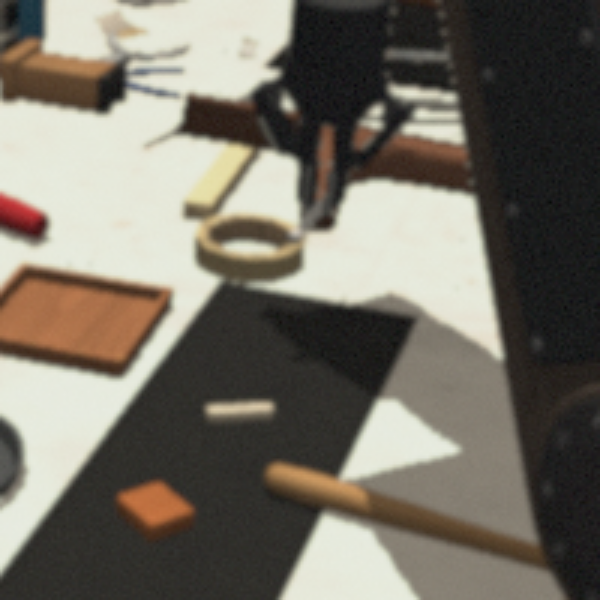

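The punch is held (0.123 of opening, about 10.5 mm) and clear of the bench. Next I'll carry it to the long tray.

```bash
python3 -m crank '-1 152 -551 0 0.141;-1 152 -551 0 0.141;-1 152 -551 0 0.141;-1 152 -551 0 0.141;-1 152 -551 0 0.141;-1 152 -551 0 0.141;-1 152 -551 0 0.141;-1 152 -551 0 0.141;-1 152 -551 0 0.141;-1 152 -551 0 0.141;-1 152 -551 0 0.141;-1 152 -551 43 0.141;-1 152 -551 43 0.141;-1 152 -551 43 0.141'
python3 - <<'E'
from h import *
cv2.imwrite("pics/s2.png",cv2.resize(snapshot("side")[200:380,180:380,::-1],None,fx=3,fy=3))
go(.612,.224,.010,np.deg2rad(79.6-90))
E
```

```text
time_s: 4.95
eef_pos: [0.6117, 0.2234, 0.0602]
eef_rot: [[0.983, -0.182, 0.0], [-0.182, -0.983, -0.0], [0.0, 0.0, -1.0]]
wrist_force: [0.5, 0.0, -1.4]
width: 0.123
shift [-0.1 -0.3 50.6] turn -0.001 | tcp [0.6119 0.2237 0.0606] yaw -0.183 t 5.0 w 0.126 F [ 0.2  0.3 -1.6]
```

View pics/s2.png

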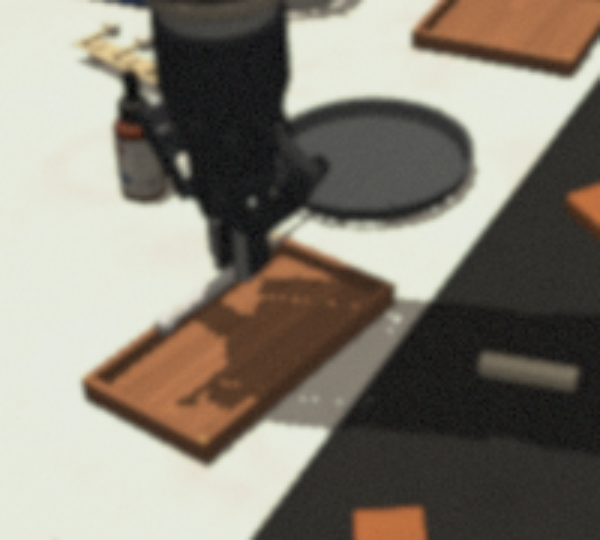

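The punch is above the tray, aligned with it and clear of both ends. I'll lower it and release.

```bash
python3 -m crank '-1 0 0 30 0;-1 0 0 45 0;-1 0 0 50 0;-1 0 0 51 0;-1 0 0 51 0;-0.4 0 0 51 0;-0.4 0 0 51 0;-0.4 0 0 51 0;-0.4 0 0 20 0;-0.4 0 0 -40 0;-0.4 0 0 -60 0;-0.4 0 0 -60 0'
python3 - <<'E'
from h import *
go(.4448,.1752,.07,-2.98+np.pi/2)
E
```

```text
time_s: 6.5
eef_pos: [0.6119, 0.2246, 0.1209]
eef_rot: [[0.983, -0.181, 0.003], [-0.181, -0.983, 0.001], [0.003, -0.001, -1.0]]
wrist_force: [-0.3, -0.3, -0.1]
width: 0.301
shift [-155.6   78.9   50.4] turn -1.914 | tcp [0.6119 0.2246 0.1209] yaw -0.182 t 6.5 w 0.301 F [-0.3 -0.3 -0.1]
```

```bash
python3 -m crank '-0.3 -156 79 0 1.228;-0.3 -156 79 0 1.228;-0.3 -156 79 0 1.228;-0.3 -156 79 0 1.228;-0.3 -156 79 0 1.228;-0.3 -156 79 0 1.228;-0.3 -156 79 0 1.228;-0.3 -156 79 50 1.228;-0.3 -156 79 50 1.228;-0.3 -156 79 50 1.228'
python3 - <<'E'
from h import *
a=snapshot("side")[200:400,180:430,::-1];b=snapshot("top")[190:350,130:330,::-1]
o=np.zeros((590,760,3),np.uint8);a=cv2.resize(a,(375,300));b=cv2.resize(b,(700,560)) if 0 else cv2.resize(b,(360,288))
o=np.zeros((300,740,3),np.uint8);o[:,:375]=a;o[:288,380:]=b;cv2.imwrite("pics/c3.png",o)
go(.4448,.1752,.003,-2.98+np.pi/2)
E
```

```text
time_s: 7.75
eef_pos: [0.4436, 0.1749, 0.0696]
eef_rot: [[0.16, -0.987, -0.001], [-0.987, -0.16, -0.0], [0.0, 0.001, -1.0]]
wrist_force: [0.8, 0.3, -0.5]
width: 0.351
shift [-0.  -0.7 67.3] turn 3.141 | tcp [0.444  0.1751 0.0703] yaw -1.41 t 7.8 w 0.347 F [ 0.4 -0.2  0.3]
```

View pics/c3.png

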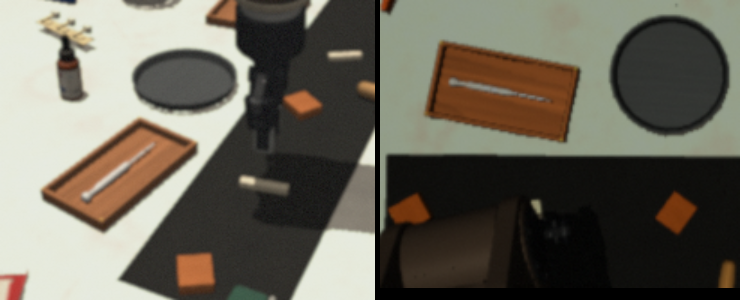

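The punch lies in the middle of the long tray, clear of the walls. I'll grip the long blank.

```bash
python3 -m crank '-0.5 0 -1 40 0;-0.5 0 -1 64 0;-0.5 0 -1 67 0;-0.5 0 -1 67 0;-1 0 -1 67 0;-1 0 -1 67 0;-1 0 -1 67 0;-1 0 -1 67 0;-1 0 -1 20 0;-1 0 -1 -20 0;-1 0 -1 -20 0' 40
python3 - <<'E'
from h import *
go(.634,.034,.05,-np.pi/2)
E
```

```text
time_s: 9.22
eef_pos: [0.4458, 0.1755, 0.0926]
eef_rot: [[0.16, -0.987, 0.006], [-0.987, -0.16, 0.001], [-0.0, -0.006, -1.0]]
wrist_force: [0.4, -0.2, 0.2]
width: 0.101
shift [ 169.8 -162.8   43.5] turn 0.161 | tcp [0.4458 0.1755 0.0926] yaw -1.41 t 9.2 w 0.101 F [ 0.4 -0.2  0.2]
```

```bash
python3 -m crank '-1 170 -162 0 0.161;-1 170 -162 0 0.161;-1 170 -162 0 0.161;-1 170 -162 0 0.161;-1 170 -162 40 0.161;-1 170 -162 70 0.161;-1 170 -162 80 0.161;-1 170 -162 85 0.161;-1 170 -162 85 0.161;-1 170 -162 85 0.161'
python3 - <<'E'
from h import *
go(.634,.034,.008,-np.pi/2)
E
```

```text
time_s: 10.48
eef_pos: [0.6315, 0.0333, 0.0063]
eef_rot: [[0.0, -1.0, 0.0], [-1.0, -0.0, -0.0], [0.0, -0.0, -1.0]]
wrist_force: [-8.1, -0.8, 12.1]
width: 0.102
shift [-0.7 -2.5 -1.7] turn 0.0 | tcp [0.6315 0.0333 0.0063] yaw -1.571 t 10.5 w 0.102 F [-8.1 -0.8 12.1]
```

```bash
python3 -m crank '-1 0 0 -1 0;-1 0 0 -1 0;-0.6 0 0 -1 0;-0.6 0 0 -1 0;-0.6 0 0 -1 0;-0.6 0 0 -30 0;-0.4 0 0 -70 0;-0.4 0 0 -80 0;-0.4 0 0 -80 0'
python3 - <<'E'
from h import *
go(.4457,-.1542,.07,-2.631+np.pi/2)
E
```

```text
time_s: 11.6
eef_pos: [0.6318, 0.0332, 0.0845]
eef_rot: [[-0.0, -1.0, 0.001], [-1.0, 0.0, -0.0], [0.0, -0.001, -1.0]]
wrist_force: [-0.3, -0.3, 0.5]
width: 0.3
shift [187.5 186.1  14.3] turn -0.511 | tcp [0.6318 0.0332 0.0845] yaw -1.571 t 11.6 w 0.3 F [-0.3 -0.3  0.5]
```

```bash
python3 -m crank '-0.3 187 186 0 -0.511;-0.3 187 186 0 -0.511;-0.3 187 186 0 -0.511;-0.3 187 186 0 -0.511;-0.3 187 186 0 -0.511;-0.3 187 186 14 -0.511;-0.3 187 186 14 -0.511;-0.3 187 186 14 -0.511'
python3 - <<'E'
from h import *
a=snapshot("side")[190:310,250:450,::-1];b=snapshot("top")[190:350,240:440,::-1]
o=np.zeros((300,800,3),np.uint8);o[:240,:400]=cv2.resize(a,(400,240));o[:300,405:780]=cv2.resize(b,(375,300));cv2.imwrite("pics/c4.png",o)
go(.4457,-.1542,.003,-2.631+np.pi/2)
E
```

```text
time_s: 12.6
eef_pos: [0.4463, -0.1529, 0.0698]
eef_rot: [[0.49, -0.872, -0.001], [-0.872, -0.49, 0.0], [-0.001, 0.0, -1.0]]
wrist_force: [-0.4, -0.3, 0.3]
width: 0.35
shift [ 0.7  1.  67.2] turn 0.002 | tcp [ 0.4462 -0.153   0.0702] yaw -1.059 t 12.7 w 0.355 F [ 0.6 -0.1  1.3]
```

View pics/c4.png

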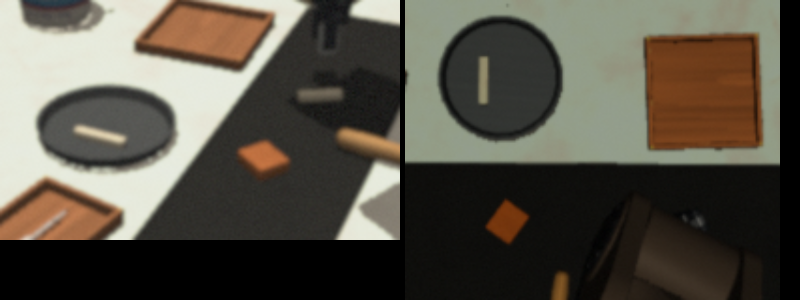

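The long blank lies flat in the dish, left of centre. I'll grip the short blank the same way.

```bash
python3 -m crank '-0.5 0 1 40 0;-0.5 0 1 64 0;-0.5 0 1 67 0;-0.5 0 1 67 0;-1 0 1 67 0;-1 0 1 67 0;-1 0 1 67 0;-1 0 1 67 0;-1 0 1 20 0;-1 0 1 -20 0;-1 0 1 -20 0' 40
python3 - <<'E'
from h import *
go(.634,-.014,.008,-np.pi/2)
E
```

```text
time_s: 14.08
eef_pos: [0.4459, -0.1547, 0.0931]
eef_rot: [[0.489, -0.872, 0.005], [-0.872, -0.489, -0.003], [0.005, -0.003, -1.0]]
wrist_force: [-0.7, -0.4, -1.0]
width: 0.102
shift [ -31.2 -232.7   85.7] turn 0.511 | tcp [ 0.4459 -0.1547  0.0931] yaw -1.06 t 14.1 w 0.102 F [-0.7 -0.4 -1. ]
```

```bash
python3 -m crank '-1 -31 -233 0 0.511;-1 -31 -233 0 0.511;-1 -31 -233 0 0.511;-1 -31 -233 0 0.511;-1 -31 -233 40 0.511;-1 -31 -233 70 0.511;-1 -31 -233 80 0.511;-1 -31 -233 83 0.511;-1 -31 -233 84 0.511;-1 -31 -233 84 0.511;-0.6 -31 -233 84 0.511;-0.6 -31 -233 84 0.511;-0.6 -31 -233 84 0.511;-0.6 -31 -233 50 0.511;-0.3 -31 -233 0 0.511;0.2 -31 -233 0 0.511;0.2 -31 -233 0 0.511'
python3 - <<'E'
from h import *
go(.4588,.0006,.07,np.deg2rad(54.8))
E
```

```text
time_s: 16.2
eef_pos: [0.6327, -0.0133, 0.0899]
eef_rot: [[-0.0, -1.0, -0.0], [-1.0, 0.0, -0.0], [0.0, 0.0, -1.0]]
wrist_force: [0.3, 0.4, -0.3]
width: 0.598
shift [-13.8 173.9  20. ] turn -2.527 | tcp [ 0.6327 -0.0133  0.0899] yaw -1.571 t 16.2 w 0.598 F [ 0.3  0.4 -0.3]
```

```bash
python3 -m crank '0.3 -14 174 0 0.614;0.3 -14 174 0 0.614;0.3 -14 174 0 0.614;0.3 -14 174 0 0.614;0.3 -14 174 0 0.614;0.3 -14 174 20 0.614;0.3 -14 174 20 0.614;0.3 -14 174 20 0.614'
python3 - <<'E'
from h import *
a=snapshot("side")[190:310,250:450,::-1];b=snapshot("top")[190:350,240:440,::-1]
o=np.zeros((300,800,3),np.uint8);o[:240,:400]=cv2.resize(a,(400,240));o[:300,405:780]=cv2.resize(b,(375,300));cv2.imwrite("pics/c5.png",o)
go(.4588,.0006,.002)
E
```

```text
time_s: 17.2
eef_pos: [0.4591, 0.0008, 0.0702]
eef_rot: [[-0.576, -0.818, -0.001], [-0.818, 0.576, -0.0], [0.0, 0.0, -1.0]]
wrist_force: [0.4, 0.2, 0.2]
width: 0.65
shift [ 0.3  0.3 68.6] turn 0 | tcp [0.4592 0.0007 0.0706] yaw -2.185 t 17.3 w 0.65 F [-0.1  0.6 -0.8]
```

View pics/c5.png

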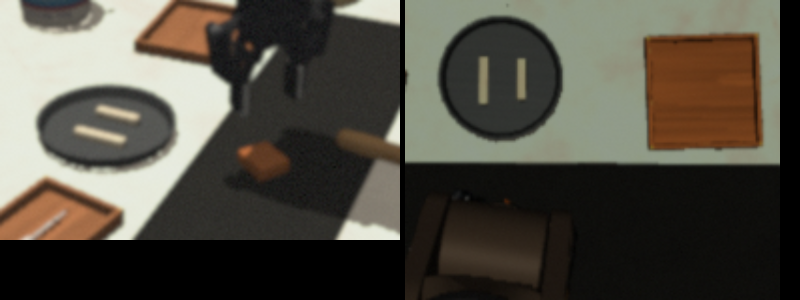

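Both blanks lie flat in the dish, well apart, and the gripper is over the block. I'll grip the block.

```bash
python3 -m crank '0.3 0 0 40 0;0.3 0 0 64 0;0.3 0 0 68 0;0.3 0 0 68 0;-1 0 0 68 0;-1 0 0 68 0;-1 0 0 68 0;-1 0 0 68 0;-1 0 0 68 0;-1 0 0 20 0;-1 0 0 -20 0;-1 0 0 -20 0' 40
python3 - <<'E'
from h import *
c,s=np.cos(.04),np.sin(.04)
for dx in (.029,-.029): print((.620+c*dx).round(4),(-.240+s*dx).round(4))
go(.620+c*.029,-.240+s*.029,.008,-1.53)
E
```

```text
time_s: 18.8
eef_pos: [0.4601, 0.0007, 0.0933]
eef_rot: [[-0.576, -0.817, 0.006], [-0.817, 0.576, -0.001], [-0.003, -0.005, -1.0]]
wrist_force: [0.0, 0.5, -0.6]
width: 0.407
0.649 -0.2388
0.591 -0.2412
shift [  87.1 -291.9   86.6] turn -0.655 | tcp [0.4601 0.0007 0.0933] yaw -2.185 t 18.8 w 0.407 F [ 0.   0.5 -0.6]
```

```bash
python3 -m crank '-1 87 -292 0 -0.655;-1 87 -292 0 -0.655;-1 87 -292 0 -0.655;-1 87 -292 0 -0.655;-1 87 -292 0 -0.655;-1 87 -292 0 -0.655;-1 87 -292 45 -0.655;-1 87 -292 75 -0.655;-1 87 -292 83 -0.655;-1 87 -292 85 -0.655;-1 87 -292 85 -0.655;0.1 87 -292 85 -0.655;0.1 87 -292 85 -0.655;0.1 87 -292 85 -0.655;0.1 87 -292 50 -0.655;0.1 87 -292 0 -0.655;0.3 87 -292 -20 -0.655;0.3 87 -292 -20 -0.655'
python3 - <<'E'
from h import *
go(.456,.338,.07,np.deg2rad(30.3))
E
```

```text
time_s: 21.05
eef_pos: [0.6477, -0.2387, 0.1112]
eef_rot: [[0.041, -0.999, 0.002], [-0.999, -0.041, -0.001], [0.001, -0.002, -1.0]]
wrist_force: [-0.1, -1.3, 0.0]
width: 0.65
shift [-584.1  168.1   40.3] turn -2.059 | tcp [ 0.6477 -0.2387  0.1112] yaw -1.53 t 21.1 w 0.65 F [-0.1 -1.3  0. ]
```

Run:
```python
from h import *
c=calibration("side")
for uv in ([115,338],[66,338],[115,385]):
  for z in (0,.05,.1,.15):
    p=ray("top",[uv],z)[0];q=np.array(c["R"])@np.r_[p,z]+c["t"];q=np.array(c["intrinsics"])@q;print(uv,z,p.round(3),(q[:2]/q[2]).round())
a=cv2.imread("pics/side0.png")[350:480,250:430];b=cv2.imread("pics/top0.png")[280:430,30:180]
o=np.zeros((520,800,3),np.uint8);o[:289,:400]=cv2.resize(a,(400,289));o[:395,405:]=cv2.resize(b,(395,395));cv2.imwrite("pics/v.png",o)
```

```text
[115, 338] 0 [0.386 0.412] [331. 436.]
[115, 338] 0.05 [0.394 0.39 ] [332. 399.]
[115, 338] 0.1 [0.402 0.369] [333. 361.]
[115, 338] 0.15 [0.411 0.348] [334. 323.]
[66, 338] 0 [0.386 0.523] [295. 505.]
[66, 338] 0.05 [0.394 0.497] [298. 460.]
[66, 338] 0.1 [0.402 0.47 ] [300. 414.]
[66, 338] 0.15 [0.41  0.444] [303. 369.]
[115, 385] 0 [0.28  0.409] [404. 462.]
[115, 385] 0.05 [0.293 0.387] [402. 422.]
[115, 385] 0.1 [0.306 0.366] [400. 381.]
[115, 385] 0.15 [0.319 0.345] [398. 340.]
```

View pics/v.png

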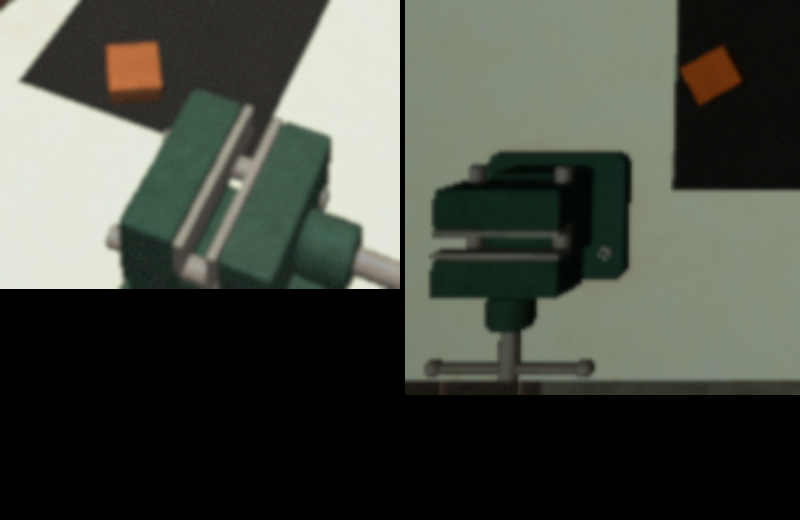

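The vise top is about 0.1 m high near (0.375, 0.41), some 10 cm from the block, so the gripper has room.

```bash
python3 -m crank '0.3 -584 168 -10 -2.059;0.3 -584 168 -10 -2.059;0.3 -584 168 -10 -2.059;0.3 -584 168 -10 -2.059;0.3 -584 168 -10 -2.059;0.3 -584 168 -10 -2.059;0.3 -584 168 -10 -2.059;0.3 -584 168 -10 -2.059;0.3 -584 168 -10 -2.059;0.3 -584 168 -10 -2.059;0.3 -584 168 -10 -2.059;0.3 -584 168 -10 -2.059;0.3 -584 168 40 -2.059;0.3 -584 168 40 -2.059;0.3 -584 168 40 -2.059'
python3 - <<'E'
from h import *
a=snapshot("side")[150:450,250:450,::-1];b=snapshot("top")[190:350,130:440,::-1]
o=np.zeros((450,800,3),np.uint8);o[:,:300]=cv2.resize(a,(300,450));o[:253,305:795]=cv2.resize(b,(490,253));cv2.imwrite("pics/c6.png",o)
go(.456,.338,.002)
E
```

```text
time_s: 22.92
eef_pos: [0.4561, 0.3377, 0.0708]
eef_rot: [[0.865, 0.502, -0.0], [0.502, -0.865, -0.0], [-0.0, 0.0, -1.0]]
wrist_force: [0.6, 0.9, 0.5]
width: 0.648
shift [-0.5 -0.1 69.6] turn 0 | tcp [0.4564 0.3381 0.0716] yaw 0.527 t 23.0 w 0.651 F [ 0.1  0.4 -0.1]
```

View pics/c6.png

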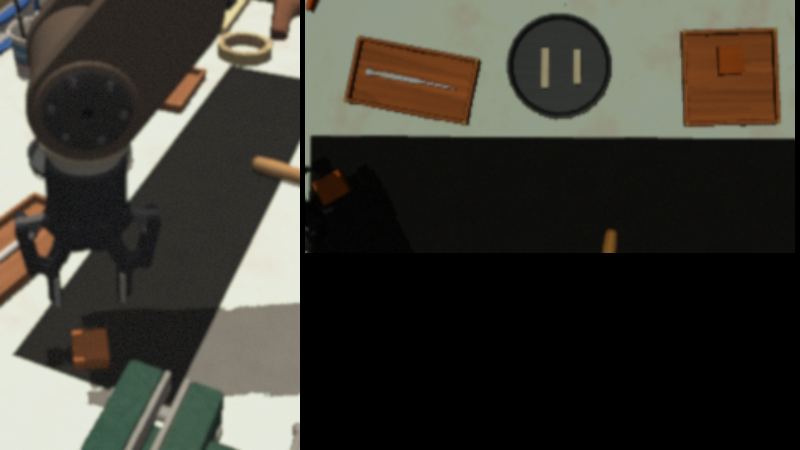

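The first block sits flat in the far half of the square tray. The gripper is over the second block and clear of the vise, so I'll grip it.

```bash
python3 -m crank '0.3 0 0 40 0;0.3 0 0 64 0;0.3 0 0 69 0;0.3 0 0 69 0;-1 0 0 69 0;-1 0 0 69 0;-1 0 0 69 0;-1 0 0 69 0;-1 0 0 69 0;-1 0 0 20 0;-1 0 0 -30 0;-1 0 0 -30 0' 40
python3 - <<'E'
from h import *
go(.591,-.2412,.008,-1.53)
E
```

```text
time_s: 24.52
eef_pos: [0.4571, 0.3389, 0.1045]
eef_rot: [[0.863, 0.505, 0.006], [0.505, -0.863, 0.004], [0.007, 0.0, -1.0]]
wrist_force: [0.2, 0.1, 0.2]
width: 0.407
shift [-177.9  568.4   95.2] turn 2.059 | tcp [0.4571 0.3389 0.1045] yaw 0.529 t 24.5 w 0.407 F [0.2 0.1 0.2]
```

```bash
python3 -m crank '-1 -178 568 0 2.059;-1 -178 568 0 2.059;-1 -178 568 0 2.059;-1 -178 568 0 2.059;-1 -178 568 0 2.059;-1 -178 568 0 2.059;-1 -178 568 0 2.059;-1 -178 568 0 2.059;-1 -178 568 0 2.059;-1 -178 568 0 2.059;-1 -178 568 0 2.059;-1 -178 568 0 2.059;-1 -178 568 50 2.059;-1 -178 568 50 2.059;-1 -178 568 50 2.059'
python3 - <<'E'
from h import *
go(.591,-.2412,.008,-1.53)
E
```

```text
time_s: 26.4
eef_pos: [0.5892, -0.242, 0.0514]
eef_rot: [[0.043, -0.999, 0.001], [-0.999, -0.043, -0.0], [0.0, -0.001, -1.0]]
wrist_force: [-0.6, -1.1, -0.1]
width: 0.402
shift [-0.7 -1.8 43.4] turn 0.002 | tcp [ 0.5892 -0.242   0.0514] yaw -1.528 t 26.4 w 0.402 F [-0.6 -1.1 -0.1]
```

```bash
python3 -m crank '-1 -1 -1 30 0;-1 -1 -1 40 0;-1 -1 -1 43 0;-1 -1 -1 43 0;0.1 -1 -1 43 0;0.1 -1 -1 43 0;0.1 -1 -1 43 0;0.1 -1 -1 10 0;0.1 -1 -1 -40 0;0.1 -1 -1 -100 0;0.1 80 200 -120 0;0.1 250 200 -120 0;0.1 250 200 -120 0;0.1 250 200 -120 0;0.1 250 200 -120 0;0.1 250 200 -120 0;0.1 250 200 -120 0'
python3 - <<'E'
from h import *
go(.5,-.5,.2)
a=snapshot("side");b=snapshot("top")
cv2.imwrite("pics/e_s.png",a[:,:,::-1]);cv2.imwrite("pics/e_t.png",b[:,:,::-1])
a=a[170:370,180:430,::-1];b=b[140:330,130:520,::-1]
o=np.zeros((600,800,3),np.uint8);o[:320,:400]=cv2.resize(a,(400,320));o[:]=0
o[:390,:]=cv2.resize(b,(800,390));o[392:600,:260]=cv2.resize(a,(260,208));cv2.imwrite("pics/e.png",o)
E
```

```text
time_s: 28.52
eef_pos: [0.3984, -0.5006, 0.1701]
eef_rot: [[0.039, -0.999, -0.0], [-0.999, -0.039, 0.0], [-0.0, 0.0, -1.0]]
wrist_force: [-0.4, 0.5, -0.1]
width: 0.547
shift [   3.3 -101.5  -29.9] turn 0 | tcp [ 0.3984 -0.5006  0.1701] yaw -1.532 t 28.5 w 0.547 F [-0.4  0.5 -0.1]
```

View pics/e.png

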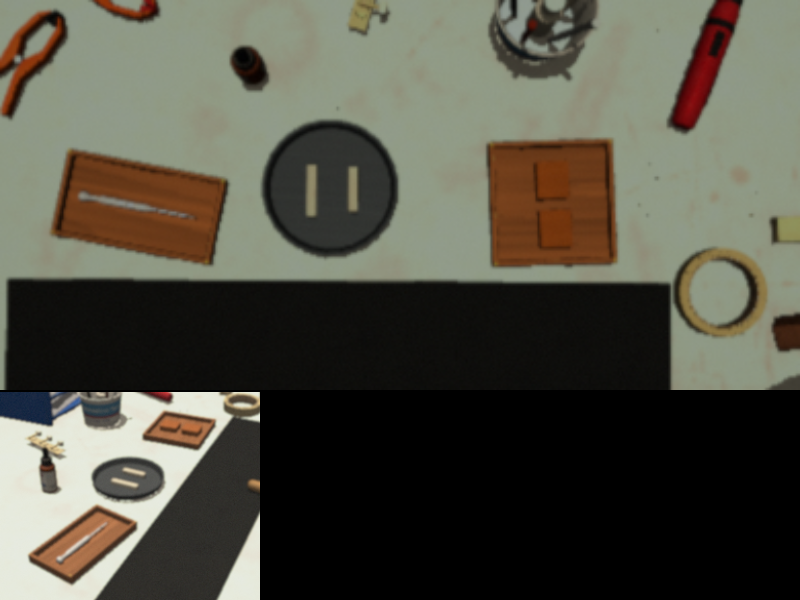

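The last picture shows every piece flat, apart from the others and clear of the rims. The bottle and tape look unmoved, and the arm is clear. I'll hand the job in.

Run:
```python
from h import *
A=cv2.imread("pics/top0.png").astype(int);B=cv2.imread("pics/e_t.png").astype(int)
for n,(x0,y0,x1,y1) in (("tape",(455,255,510,310)),("bottle",(238,155,266,188))):print(n,np.abs(A-B)[y0:y1,x0:x1].mean().round(2))
m=B.max(2)>90;c,a,_,_=blob("top",m,(271,210,290,260),.014);print("blank",c.round(3));c,a,_,_=blob("top",m,(292,210,312,260),.014);print("blank",c.round(3))
close_job()
```

```text
tape 6.12
bottle 5.51
blank [0.631 0.032]
blank [ 0.634 -0.015]
the job is handed in; nothing more can be done
```

I put all five pieces away and handed the job in at about 29 s of the 120 s; handing in gave no verdict.

- **Punch:** it lies in the middle of the long tray, aligned with it and clear of the walls.
- **Bone blanks:** both lie flat and well apart in the round dish. I measured them about 21 mm and 26 mm from its centre; the limit is 50 mm.
- **Wooden blocks:** both lie flat in the square tray, one in each half, about 25–30 mm from its centre. I judged this and the punch's place from the last pictures and the release positions, not by a separate measurement.
- **Bottle and tape:** both look unmoved by eye. My check of picture differences there gave small values (about 6 out of 255), which I put down to noise and lighting and did not look into further.

The highest wrist force I saw was about 12 N upward and 8 N sideways, when the long blank touched the dish floor. It still came to rest flat. At the end the arm stood clear of everything. No check failed.

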